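# Fit the stay foot and hold the chest lid for screwing on the stay

### The job

We are fitting a lid stay to the small plywood chest. Press the stay's steel foot firmly down into the mortise in the chest's inner ledge until its base is fully home and flush, then take the lid, which is leaning back open, by its free edge, bring it forward to 70 degrees from closed without letting it drop, and finish still holding it there in the gripper so that I can screw the stay's arm to it. Leave everything else on the bench as it lies.

Things in the scene. Friction and masses are not known exactly. Their poses are not given: they have to be found in the camera images.
- chest: small open plywood chest, fixed: 200 mm (its x) by 290 mm (y), walls 12 mm, rim 110 mm above the bench. Origin under its centre on the bench, z up. Lid hinged along its +x wall. Inside each end wall (-y and +y) runs a fixed wooden ledge 44 mm wide, top 85 mm above the bench, 25 mm below the rim; between them it is open to the floor. The mortise is in the -y ledge
- mortise (a point): middle of the FLOOR of the rectangular mortise in the top of the -y ledge; axes as the chest's. Mortise 47 mm (chest x) by 21 mm (chest y), 12 mm deep, straight sides; floor 73 mm, mouth 85 mm above the bench. Its centre is half-way along the chest's x and 22 mm from the inner face of the end wall
- foot: the stay's foot, loose, upright on the bench, about 90 g: steel block 44 (x) x 18 (y) x 12 mm high with a lug on its middle, 20 (x) x 10 (y) x 22 mm high, 34 mm in all; thin brass pin through the lug along y. Origin mid-underside, z up; either way round fits. Grip the lug along x. Home: origin on mortise (1.5 mm play), block top level with the ledge, lug above it
- lid (a joint): lid angle in rad: 0 = closed flat on the rim, grows as it opens; it starts leaning back on its stop at 1.75 (100 degrees). 70 degrees = 1.222. The hinge is free and nothing holds the lid: from anything under 90 degrees it falls shut
- lid_panel: the lid: plain plywood panel 14 mm thick, 294 mm along the hinge, 206 mm from the hinge line to the free edge, about 0.5 kg, no handle. Origin on the middle of the hinge line (the chest's outer +x edge at rim height, 110 mm above the bench), on the inner face; -x runs along the panel to the free edge, y along the hinge, +z is the outer normal (up when closed)
- lid_edge (a point): middle of the lid's free edge (dark strip), half-way through its 14 mm thickness: 206 mm from the hinge line, axes as lid_panel. The edge can be pinched here, one finger on each face, the hand in line with the panel and turning with it
- stay_arm: bystander: the stay's flat steel arm, 168 x 18 x 4 mm with a brass stud 8 mm high, lying on the bench; origin under its middle, x along it
- mallet: bystander: mallet lying on the bench, wooden handle along its x (290 mm overall), head 110 mm along y with one black and one yellow face, 42 mm high; origin on the bench under the handle
- screwdriver: bystander: red-handled screwdriver lying on the bench, about 200 mm long along its x, under 35 mm high
- rule: bystander: aluminium rule 300 x 30 x 2 mm lying flat, origin under its middle
- glue: bystander: yellow glue bottle with orange cap, 60 mm across, 190 mm tall, standing; origin under its middle
- tape: bystander: blue roll of tape lying flat, 104 mm across, 36 mm high; origin under its middle
- screw_box: bystander: open grey plastic box of screws 110 x 85 x 40 mm; origin under its middle
Mind the look-alikes: they are no part of the job. Several things have the shape of the foot; the one meant has the colours described above.

How it is judged:
On the way:
1. the foot sits square and flush in the mortise while it is pressed down against the chest with more than 3 N (horizontal distance between foot and mortise below 0.004 m and z of foot in the frame of mortise between -0.003 and 0.0018 m and angle between foot's own z axis and vertical below 0.07 rad and angle between the x axis of foot and the x axis of mortise, either way round below 0.17 rad and contact force between foot and chest above 3 N), for 0.1 s.
At the end, for the whole second after the job is handed in: Foot home in the mortise (flush within 1.8 mm, 4 mm of centre, 10 degrees square, 4 upright), not touched by the fingers; lid at rest at 70 degrees from closed, within 4.5, held by the fingers (over 0.4 N) and nothing else; no bystander moved over 30 mm (horizontal distance between foot and mortise below 0.004 m and z of foot in the frame of mortise between -0.003 and 0.0018 m and angle between foot's own z axis and vertical below 0.07 rad and angle between the x axis of foot and the x axis of mortise, either way round below 0.17 rad and value of joint lid between 1.143 and 1.301 rad and velocity of joint lid between -0.06 and 0.06 rad/s and contact force between the fingers and lid_panel above 0.4 N and contact force between each of the fingers, lid_panel and foot below 0.2 N and contact force between lid_panel and stay_arm below 0.2 N and contact force between lid_panel and mallet below 0.2 N and contact force between lid_panel and screwdriver below 0.2 N and contact force between lid_panel and rule below 0.2 N and contact force between lid_panel and glue below 0.2 N and contact force between lid_panel and tape below 0.2 N and contact force between lid_panel and screw_box below 0.2 N and distance of each of stay_arm, mallet, screwdriver, rule, glue, tape, screw_box from where it was at the start of the episode below 0.03 m); the arm keeps its last pose, push and grip.
It fails at once if the lid drops: it comes below 50 degrees from closed (value of joint lid below 0.87 rad).
It fails at once if a bystander is moved more than 30 mm (distance of any of stay_arm, mallet, screwdriver, rule, glue, tape, screw_box from where it was at the start of the episode above 0.03 m).
It also fails if it takes over 53 s, if anything falls off the work surface, if the arm or the gripper's body presses on something with over 40 N, if the wrist force passes 120 N, or if a joint passes its speed limit or range.

### The arm

A 6-joint arm with a two-finger parallel gripper is mounted at the origin on the work surface. World frame = base frame: x ahead of the robot, y to its left, z up, the work surface at z = 0. Lengths are in m, angles in rad, forces in N, time in s.
With the tool pointing down it reaches from about 0.35 to 0.8 m from the base axis. Payload 7.3 kg.
Tool frame: the origin (TCP) lies midway between the tips of the shut fingers; the grasp point (between the pads) lies 19 mm behind it (tcp_to_grasp is the distance from the TCP to the grasp point, in m); z points along the fingers, y is the line along which they close (so a half turn about z gives the same grasp; the last joint's range is limited). The gripper opens to 85 mm and grips with 20 to 120 N. Pads are 22 mm wide; open, the fingers measure 114 mm over their backs; the gripper's body (76 mm by 85 mm) begins 54 mm behind the grasp point. The pads swing forward as they close: fully open they stand 13 mm farther back than shut.
Start: joints at [-1.307, 0.342, 1.524, -0, 1.275, -0.146], TCP at [0.209, -0.482, 0.231] pointing down, gripper open.
Joint ranges: [-2.53, 2.53], [-0.77, 2.02], [0.04, 2.7], [-1, 4.14], [0.28, 2.66], [-3.11, 3.11]. Speed limits (rad/s): [2.57, 2.57, 3.14, 3.14, 3.14, 3.14].

### API

Orientations are given as a unit quaternion [x, y, z, w].
In Python, from cell import move_to, move_linear, goto_joints, gripper_to, sleep, ik, get_obs, get_image, PlanningError, finish_job, spot_in, tcp_to_grasp gives the robot as it stands. The module is installed in compiled form; this text tells all that it offers. Calls block until the motion is done:
- move_to(position, orientation): joint-space move of the TCP to a pose.
- move_linear(position, frame=None, speed=0.15, guard=None): straight line of the TCP; frame=None keeps the orientation; speed is the mean speed in m/s. With guard (N) it stops when the force on the tool has changed by that much, and returns True; else False.
- goto_joints(angles): joint-space move.
- gripper_to(opening, force=None): finger opening in m; force is the grip in N (None keeps the last); returns when the fingers have stopped.
- sleep(seconds).
- ik(position, orientation): joint angles nearest the present ones, or None.
- get_obs(): the state.
- get_image(name): name is "scene" or "top" or "wrist"; returns a dict with "img" (384x512x3 uint8, red, green, blue), "fx", "fy", "cx", "cy" (pixels), "rvec" (rotation vector, rad) and "tvec" (3), from world to camera coordinates, as OpenCV has them. Camera axes: x right, y down, z forward; pixel columns grow to the right and rows downward; lengths in m; the calibration is good to about 2 mm. A picture is of the moment at which its call begins. There is no depth.
A pose or a line that the arm cannot do raises PlanningError and nothing moves.
- finish_job(): hands the job in; it is judged then, once.
Trained networks look in the newest picture that a camera, given by its name, has taken for a name from the list of things; names that differ only in an ending like _2 or _b are one class to them, and where a whole thing is asked for, a point or a joint stands for the part that bears it (a point fixed in the world has none). Each returns a list of dicts, best first, with "conf" (0 to 1); they miss things now and then, are a little off and sometimes report something else, mostly with a low value. They report only what shows in the picture. A call takes as long as a camera call. They do not tell look-alikes from the thing itself.
- spot_in(camera, thing): "point" ([row, column] in pixels, amid what is visible of it).
The state is a dict: "time": time; "joint_positions": joint angles; "qvel": joint speeds; "tau": joint torques, N m; "tool_pos": TCP position; "ee_rot": TCP orientation; "wrist_force": force on the tool from outside, world axes, zero at the start; "ft_torque": the same for the moment, N m; "width": finger opening in m; "grip_force": force on a finger pad.
Only numpy, scipy, OpenCV 4.12 (cv2) and the standard library are available. Lean on these libraries where they do the work, as an engineer would, in place of code of your own. Each camera call takes 0.05 s, during which the arm holds its last target. There are 200 camera calls.

## Working session

There is one attempt and no reset: what is moved stays moved. The work goes in short steps, each a Python script; the robot and the scene stay as the last script left them, time stands still between calls to the robot, and variables do not carry over. Pictures are saved under pics/ and viewed, at most 10 in all, crops included, and the job is handed in when it is done.

```bash
mkdir -p pics; python3 - <<'E'
from cell import *
import cv2,numpy as np
for n in("scene","top"):
    d=get_image(n);cv2.imwrite(f"pics/{n}0.png",cv2.cvtColor(d["img"],cv2.COLOR_RGB2BGR))
    R=cv2.Rodrigues(np.array(d["rvec"]))[0];print(n,d["fx"],d["cx"],d["cy"],"cam",-R.T@d["tvec"],R[2])
    for t in("chest","mortise","foot","lid_panel","lid_edge","glue","stay_arm"):
        print(t,[(np.round(s["point"]),round(s["conf"],2)) for s in spot_in(n,t)])
o=get_obs();print({k:np.round(v,3) for k,v in o.items()},tcp_to_grasp)
E
```

```text
scene 478.3428530591405 249.4387645537817 202.90015286020977 cam [ 1.10357212 -0.87218645  1.01944749] [-0.383086    0.64494103 -0.66128374]
chest [(array([189., 256.]), 0.79)]
mortise [(array([187., 261.]), 0.71)]
foot []
lid_panel [(array([159., 298.]), 0.93), (array([187., 260.]), 0.48)]
lid_edge [(array([156., 297.]), 0.57)]
glue [(array([266., 301.]), 0.89)]
stay_arm [(array([325., 206.]), 0.57)]
top 473.1167176508335 253.21331547277262 195.17450797437235 cam [0.35202717 0.05180931 1.7279673 ] [ 0.12832936 -0.0063185  -0.99171148]
chest [(array([189., 224.]), 0.76)]
mortise [(array([188., 222.]), 0.56)]
foot [(array([214., 321.]), 0.54), (array([222., 338.]), 0.44)]
lid_panel [(array([159., 219.]), 0.69)]
lid_edge [(array([160., 215.]), 0.95), (array([135., 292.]), 0.54)]
glue [(array([131., 292.]), 0.75)]
stay_arm [(array([178., 351.]), 0.75)]
{'time': np.float64(0.8), 'joint_positions': array([-1.307,  0.342,  1.524, -0.   ,  1.275, -0.146]), 'qvel': array([ 0.   , -0.001,  0.   ,  0.   ,  0.   ,  0.001]), 'tau': array([ -0.   , -43.352, -24.626,  -0.   ,   0.   ,  -0.   ]), 'tool_pos': array([ 0.209, -0.482,  0.231]), 'ee_rot': array([ 0.979,  0.203, -0.   ,  0.   ]), 'wrist_force': array([-0.175, -1.066, -0.205]), 'ft_torque': array([0.046, 0.015, 0.001]), 'grip_force': np.float64(0.0), 'width': np.float64(0.085)} 0.0187
```

View pics/scene0.png

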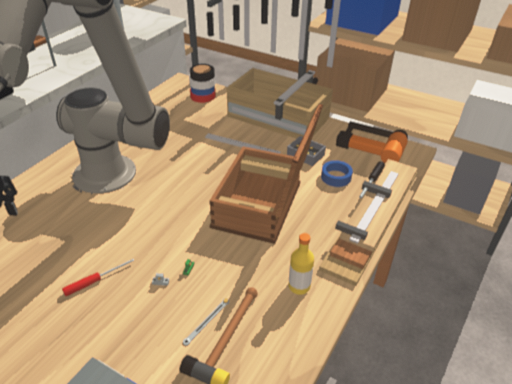

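View pics/top0.png

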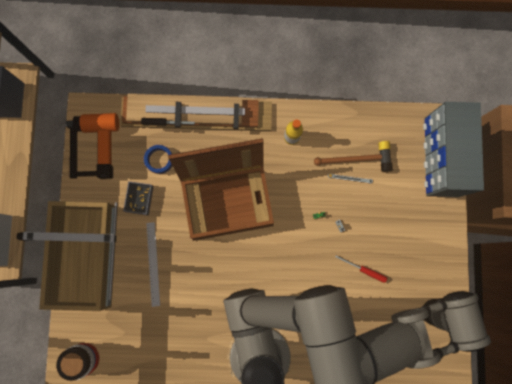

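The scene and top views show the steel foot at top (225,341), with a green look-alike at (215,320). The mortise is at about (197,259) in the right (-y) ledge. The lid leans back at the top of the image and the glue bottle is at (130,293).

```bash
cat > h.py <<'E'
from cell import *
import cv2,numpy as np
from scipy.spatial.transform import Rotation as Ro
def K(d): return np.array([[d["fx"],0,d["cx"]],[0,d["fy"],d["cy"]],[0,0,1.]])
def ray(d,rc):
    R=cv2.Rodrigues(np.array(d["rvec"]))[0];C=-R.T@np.array(d["tvec"])
    v=R.T@np.linalg.inv(K(d))@[rc[1],rc[0],1];return C,v/np.linalg.norm(v)
def onz(d,rc,z):
    C,v=ray(d,rc);return C+v*(z-C[2])/v[2]
def tri(*obs):
    A=0;b=0
    for d,rc in obs:
        C,v=ray(d,rc);P=np.eye(3)-np.outer(v,v);A=A+P;b=b+P@C
    return np.linalg.solve(A,b)
def proj(d,p): 
    x=cv2.projectPoints(np.atleast_2d(np.array(p,float)),np.array(d["rvec"]),np.array(d["tvec"]),K(d),None)[0].reshape(-1,2);return x[:,::-1]
def down(yaw): # tool z down; tool y (closing) at angle yaw in xy
    y=np.array([np.cos(yaw),np.sin(yaw),0]);z=np.array([0,0,-1.]);return Ro.from_matrix(np.column_stack([np.cross(y,z),y,z])).as_quat()
def save(d,n,crop=None,s=1):
    im=cv2.cvtColor(d["img"],cv2.COLOR_RGB2BGR)
    if crop: im=im[crop[0]:crop[1],crop[2]:crop[3]]
    cv2.imwrite(f"pics/{n}.png",cv2.resize(im,None,fx=s,fy=s,interpolation=cv2.INTER_CUBIC))
E
python3 - <<'E'
from h import *
t=get_image("top");s=get_image("scene")
for n,rc,z in [("foot",(225,341),.02),("green",(215,320),.02),("mortise",(197,259),.08),("glue",(131,293),.1),("cornNearR",(224,271),.11),("cornNearL",(239,193),.11),("cornFarR",(170,265),.11),("cornFarL",(183,184),.11)]: print(n,onz(t,rc,z).round(3))
print(tri((t,(225,341)),(s,(281,160))))
# wrist cam geometry
w=get_image("wrist");R=cv2.Rodrigues(np.array(w["rvec"]))[0];C=-R.T@np.array(w["tvec"]);T=Ro.from_quat(get_obs()["ee_rot"])
print("cam in tool",T.inv().apply(C-get_obs()["tool_pos"]),T.inv().apply(R[2]),w["fx"],T.inv().apply(R[0]))
E
```

```text
foot [ 0.473 -0.279  0.02 ]
green [ 0.507 -0.203  0.02 ]
mortise [0.559 0.021 0.08 ]
glue [ 0.795 -0.093  0.1  ]
cornNearR [ 0.464 -0.022  0.11 ]
cornNearL [0.405 0.242 0.11 ]
cornFarR [0.651 0.003 0.11 ]
cornFarL [0.597 0.282 0.11 ]
[ 0.47360118 -0.28227965  0.00681426]
cam in tool [ 0.08353433 -0.00051166 -0.14234458] [-0.3244459   0.00163438  0.94590284] 289.27992396965936 [ 4.93954475e-04  9.99998664e-01 -1.55841858e-03]
```

View foot.

```bash
python3 - <<'E'
from h import *
q=down(0.2)
for i,p in enumerate([(.473,-.29,.2),(.473,-.24,.2)]):
    (move_to(p,q) if i==0 else move_linear(p,speed=.2)); w=get_image("wrist"); save(w,f"f{i}"); np.save(f"f{i}.npy",w,allow_pickle=True)
    pr=proj(w,(.473,-.282,.02))[0]; print(pr,[(np.round(s["point"]),round(s["conf"],2)) for s in spot_in("wrist","foot")])
    r,c=pr.astype(int)
    save(w,f"fc{i}",(max(r-50,0),r+50,max(c-65,0),c+65),5)
a,b=[cv2.imread(f"pics/fc{i}.png") for i in(0,1)]
h=min(len(a),len(b));cv2.imwrite("pics/fcc.png",cv2.resize(np.hstack([a[:h],b[:h]]),None,fx=.6,fy=.6))
print(get_obs()["time"])
for a in (1.75,1.22):
  psi=.2;ex=np.array([np.cos(psi),np.sin(psi),0]);ey=np.array([-ex[1],ex[0],0]);z=np.array([0,0,1.])
  d=-np.cos(a)*ex+np.sin(a)*z;n=np.sin(a)*ex+np.cos(a)*z
  P=np.array([.627,.147,.11])+.19*d+.007*n
  for s in(1,-1):
    R=np.column_stack([np.cross(s*n,-d),s*n,-d]);print(a,s,P,ik(P,Ro.from_matrix(R).as_quat()))
E
```

```text
[162.8275885  259.36366244] [(array([ 97., 307.]), 0.68), (array([160., 256.]), 0.58)]
[203.31997366 250.47271946] [(array([198., 246.]), 0.9), (array([143., 297.]), 0.88)]
2.7917
1.75 1 [0.66694227 0.1550967  0.29570961] [ 0.12299492  0.77651049  0.61959212 -0.01461572  1.92413923 -0.08083455]
1.75 -1 [0.66694227 0.1550967  0.29570961] [ 0.12299492  0.77651049  0.61959212 -0.01461572  1.92413923  3.0607581 ]
1.22 1 [0.56945147 0.13533434 0.2908344 ] [ 0.08020575  0.22369299  1.57551652  0.04900037  0.99445051 -0.13928059]
1.22 -1 [0.56945147 0.13533434 0.2908344 ] [0.08020575 0.22369299 1.57551652 0.04900037 0.99445051 3.00231206]
```

View pics/fcc.png

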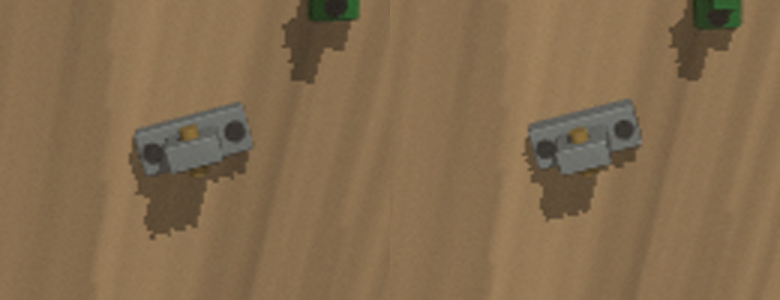

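The crops show the steel foot with its brass pin, upright at about (160,256) in wrist view 0. The green look-alike is above it to the right. I'll fit the foot's pose to its silhouette in both views.

```bash
cat > fit.py <<'E'
from h import *
from scipy.optimize import minimize
def box(lx,ly,z0,z1): return np.array([(sx*lx/2,sy*ly/2,z) for sx in(-1,1) for sy in(-1,1) for z in(z0,z1)])
B=[box(.044,.018,0,.012),box(.020,.010,.012,.034)]
def mask(w,rc,r=35):
    im=w["img"].astype(int);m=((im.max(2)-im.min(2))<28)&(im.max(2)>60)
    k=np.zeros_like(m);a,b=map(int,rc);k[a-r:a+r,b-r:b+r]=1
    m=(m&k).astype(np.uint8);m=cv2.morphologyEx(m,cv2.MORPH_CLOSE,np.ones((5,5)))
    n,l,st,c=cv2.connectedComponentsWithStats(m);return (l==1+st[1:,4].argmax()).astype(np.uint8)
def sil(w,p):
    x,y,z,a=p;R=Ro.from_euler('z',a).as_matrix();m=np.zeros((384*4,512*4),np.uint8)
    for b in B:
        u=proj(w,b@R.T+[x,y,z])[:,::-1]
        cv2.fillConvexPoly(m,cv2.convexHull(((u+.5)*4).astype(np.int32)),1)
    return cv2.resize(m*1.0,(512,384),interpolation=cv2.INTER_AREA)
def fit(ws,ms,p0):
    f=lambda q:sum(np.abs(sil(w,q*[.01,.01,.01,.1])-m).sum() for w,m in zip(ws,ms))
    best=None
    for d in(-.3,0,.3):
        s=np.array(p0)/[.01,.01,.01,.1];s[3]+=d*5
        r=minimize(f,s,method='Nelder-Mead',options=dict(initial_simplex=np.vstack([s]+[s+np.eye(4)[i]*.7 for i in range(4)]),xatol=1e-3,fatol=.1))
        if best is None or r.fun<best.fun: best=r
    return best.x*[.01,.01,.01,.1],best.fun,[m.sum() for m in ms]
E
python3 - <<'E'
from fit import *
ws=[np.load(f"f{i}.npy",allow_pickle=True).item() for i in(0,1)]
ms=[mask(w,rc) for w,rc in zip(ws,[(160,258),(198,248)])]
print(fit(ws,ms,(.473,-.282,0,.4)))
E
```

```text
(array([ 0.47117392, -0.28039026, -0.0015439 ,  0.46626602]), np.float64(107.1875), [np.uint64(616), np.uint64(645)])
```

```bash
python3 - <<'E'
from h import *
q=down(0.22)
for i,p in enumerate([(.52,.0,.33),(.52,.05,.33)]):
    (move_to(p,q) if i==0 else move_linear(p,speed=.2)); w=get_image("wrist"); save(w,f"m{i}",s=1.5); np.save(f"m{i}.npy",w,allow_pickle=True)
    print(proj(w,(.559,.021,.085))[0],[(np.round(s["point"]),round(s["conf"],2)) for s in spot_in("wrist","mortise")])
print(get_obs()["time"])
E
```

```text
[148.76958939 289.64412739] [(array([ 98., 375.]), 0.88)]
[183.83494409 280.19348284] [(array([124., 376.]), 0.8)]
4.4667
```

View pics/m0.png

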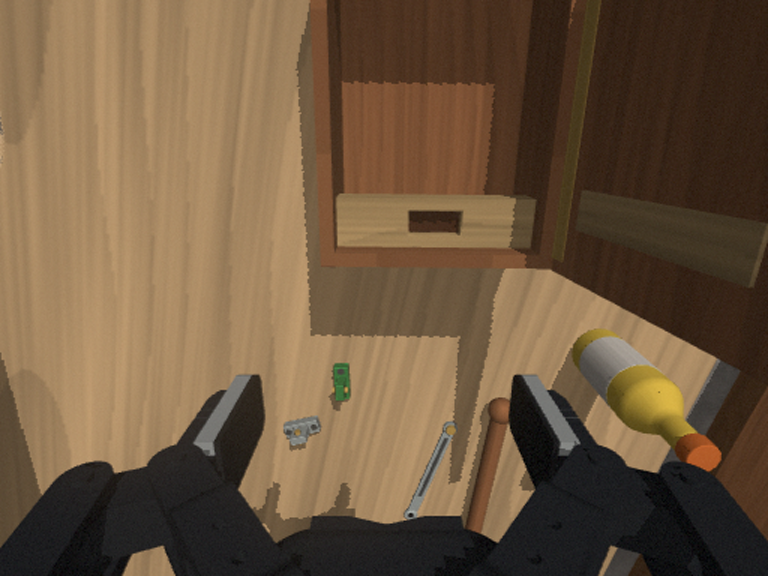

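The mortise shows clearly at about (147,290) in the wrist image, cut into the light ledge. I'll fit its mouth rectangle in both views.

```bash
cat > mfit.py <<'E'
from h import *
from scipy.optimize import least_squares
def mcorn(w,rc):
    r,c=map(int,rc);g=cv2.cvtColor(w["img"],cv2.COLOR_RGB2GRAY)[r-14:r+14,c-28:c+28]
    g=cv2.resize(g,None,fx=8,fy=8,interpolation=cv2.INTER_LINEAR)
    t,m=cv2.threshold(g,0,255,cv2.THRESH_BINARY_INV+cv2.THRESH_OTSU)
    n,l,st,ce=cv2.connectedComponentsWithStats(m);k=l[14*8,28*8]
    if k==0:k=1+np.argmin(np.linalg.norm(ce[1:]-[28*8,14*8],axis=1))
    cn=max(cv2.findContours((l==k).astype(np.uint8),cv2.RETR_EXTERNAL,cv2.CHAIN_APPROX_NONE)[0],key=cv2.contourArea)
    b=cv2.boxPoints(cv2.minAreaRect(cn))
    b=cv2.approxPolyN(cv2.convexHull(cn),4,ensure_convex=True).reshape(4,2)
    return (b[:,::-1]+.5)/8-.5+[r-14,c-28],st[k]
def mfit(ws,cs,p0):
    L=np.array([(-.0235,-.0105),(.0235,-.0105),(.0235,.0105),(-.0235,.0105)])
    def pts(p): return np.column_stack([L@Ro.from_euler('z',p[3]).as_matrix()[:2,:2].T+p[:2],np.full(4,p[2])])
    cs=[np.array([c[np.argmin(np.linalg.norm(c-u,axis=1))] for u in proj(w,pts(p0))]) for w,c in zip(ws,cs)]
    f=lambda p:np.concatenate([(proj(w,pts(p))-c).ravel() for w,c in zip(ws,cs)])
    r=least_squares(f,p0,x_scale=[.01,.01,.01,.1]);return r.x,np.abs(r.fun).max()
E
python3 - <<'E'
from mfit import *
ws=[np.load(f"m{i}.npy",allow_pickle=True).item() for i in(0,1)]
P=onz(ws[0],(147.5,290),.085);print(P)
cs=[]
for w in ws:
    c,s=mcorn(w,proj(w,P)[0]);cs.append(c);print(c.round(1).tolist(),s)
print(mfit(ws,cs,[*P,.22]))
print(mfit([ws[0]],[cs[0]],[*P,.22]),mfit([ws[1]],[cs[1]],[*P,.22]))
E
```

```text
[0.55903218 0.02276136 0.085     ]
[[140.3, 308.1], [156.1, 306.4], [154.3, 271.9], [139.7, 271.7]] [   82    59   290   129 32536]
[[175.8, 297.8], [190.1, 296.2], [187.7, 263.4], [175.3, 263.2]] [   93    64   276   117 26811]
(array([0.55887906, 0.0221517 , 0.08204804, 0.18631168]), np.float64(1.2667689064945478))
(array([0.55810687, 0.0227928 , 0.08752085, 0.19060765]), np.float64(0.627014025935523)) (array([0.55886507, 0.02231745, 0.08187947, 0.18085734]), np.float64(1.0321624246875842))
```

```bash
python3 - <<'E'
from mfit import *
w=np.load("m0.npy",allow_pickle=True).item()
a,b=[onz(w,(r/1.5,c/1.5),.11) for r,c in((267,321),(269,551))];d=b-a
print(a,b,np.hypot(*d[:2]),np.arctan2(d[1],d[0]))
gripper_to(.05,60)
q=down(.466)
move_to((.4712,-.2804,.1),q); move_linear((.4712,-.2804,.0155),speed=.12,guard=8)
print(get_obs()["tool_pos"]); gripper_to(.01,60); o=get_obs();print(o["width"],o["grip_force"])
move_linear((.4712,-.2804,.15),speed=.2)
q=down(.187)
move_to((.55,-.03,.2),q); sleep(.2)
w=get_image("wrist");save(w,"g0",s=1.5);np.save("g0.npy",w,allow_pickle=True)
o=get_obs();print(o["width"],o["tool_pos"],o["wrist_force"],o["time"],proj(w,(.559,.0225,.085)))
E
```

```text
[ 0.46900979 -0.03348495  0.11      ] [0.66404642 0.00820111 0.11      ] 0.19944175845540404 0.21056625522793962
[ 0.47175811 -0.28063089  0.01616688]
0.01844535085487628 58.928468227386475
0.017876296509462788 [ 0.54986769 -0.0311016   0.19971326] [ 0.35419427 -0.34521501 -1.03713968] 9.7667 [[132.62349859 279.20544821]]
```

View pics/g0.png

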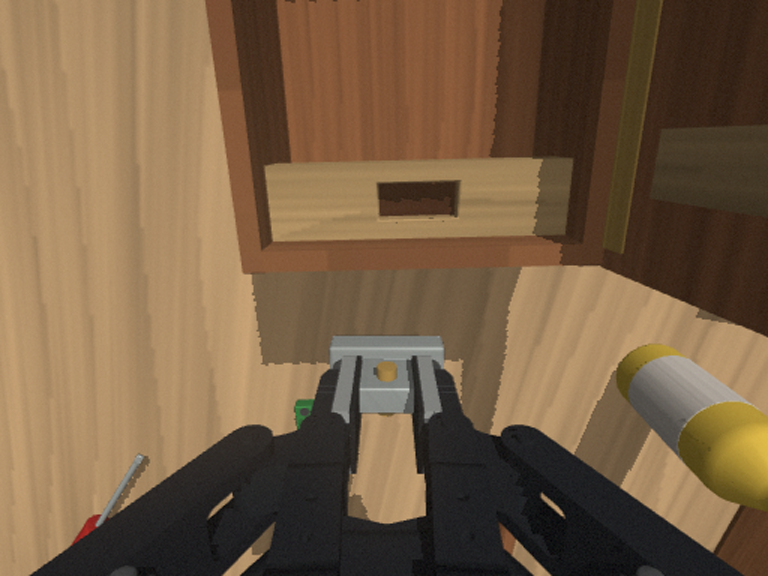

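The foot is held square in the fingers, block edge at about (337,332)-(337,443) in the 1.5x view. The mortise mouth spans about (180..220, 377..460). I'll fit the chest pose and the foot's offset in the hand from this one image.

```bash
python3 - <<'E'
from mfit import *
w=np.load("g0.npy",allow_pickle=True).item()
obs=np.array([(180.5,376.5),(179.5,461),(221,377.5),(219.5,460),(272,243),(265,604)])/1.5-.17
M=np.array([(-.0235,.0105,.085),(.0235,.0105,.085),(-.0235,-.0105,.085),(.0235,-.0105,.085),(-.1,-.034,.11),(.1,-.034,.11)])
pts=lambda p,n:M[:n]@Ro.from_euler('z',p[2]).as_matrix().T+[p[0],p[1],0]
for n in(4,6):
    f=lambda p:(proj(w,pts(p,n))-obs[:n]).ravel()
    r=least_squares(f,[.559,.022,.2],x_scale=[.01,.01,.1]);print(r.x,(r.fun*1.5).reshape(-1,2).round(1).tolist())
o=get_obs();t=o["tool_pos"];T=Ro.from_quat(o["ee_rot"])
y=T.apply([0,1,0]);print("yaw",np.arctan2(y[1],y[0]),t)
B=np.array([(sx*.022,.009,z) for z in(0,.012) for sx in(-1,1)]+[(sx*.022,-.009,.012) for sx in(-1,1)]+[(sx*.01,sy*.005,.034) for sy in(1,-1) for sx in(-1,1)])
R=Ro.from_euler('z',np.arctan2(y[1],y[0])).as_matrix()
print(((proj(w,B@R.T+t-[0,0,.0162])+.17)*1.5).round(0).tolist())
save(w,"gc",(210,290,205,315),7)
E
```

```text
[0.55893755 0.02185318 0.20243055] [[2.1, 1.7], [1.7, -1.4], [-2.2, 1.5], [-2.0, -1.8]]
[0.55919015 0.02183796 0.2074923 ] [[2.4, 2.0], [1.6, -1.1], [-1.8, 2.0], [-2.1, -1.2], [-0.0, -0.1], [-0.6, -1.5]]
yaw 0.18536351431430617 [ 0.54986769 -0.0311016   0.19971326]
[[337.0, 332.0], [337.0, 442.0], [351.0, 329.0], [351.0, 446.0], [393.0, 331.0], [393.0, 444.0], [393.0, 357.0], [393.0, 418.0], [418.0, 358.0], [418.0, 417.0]]
```

View pics/gc.png

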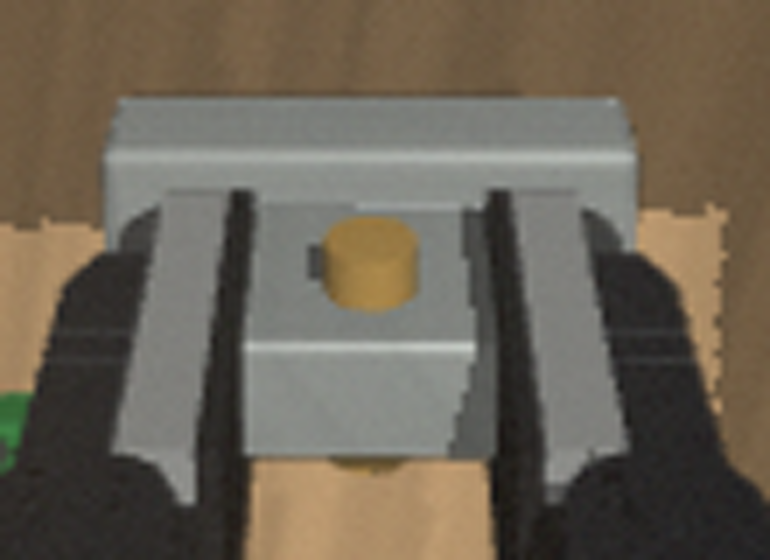

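```bash
python3 - <<'E'
from h import *
q=down(.205); tgt=np.array([.5593,.0211])
move_to((*tgt,.15),q); move_linear((*tgt,.112),speed=.1)
off=np.zeros(2)
for k in range(2):
    sleep(.15);o=get_obs();off+=tgt-o["tool_pos"][:2];print(o["tool_pos"],o["wrist_force"]);move_linear((*(tgt+off),.112),speed=.05)
y=Ro.from_quat(get_obs()["ee_rot"]).apply([0,1,0]);print("yaw",np.arctan2(y[1],y[0]))
g=move_linear((*(tgt+off),.088),speed=.02,guard=6)
o=get_obs();print(g,o["tool_pos"],o["wrist_force"],o["ft_torque"],o["width"],o["time"],off)
E
```

```text
[0.55993974 0.02086983 0.11298962] [-0.1683951   0.19637535 -0.81874608]
[0.55868877 0.02137795 0.11206113] [-0.70435557  0.66621639 -1.46525938]
yaw 0.20504085974318975
True [0.5591398  0.02107487 0.08949397] [-0.10865123  0.26359519  4.98973805] [-0.00556598  0.07310914 -0.01695084] 0.017818306348245737 12.5333 [-2.85055295e-05 -4.77801740e-05]
```

Straight in at tcp z 0.0895, where 0.0892 is home. Next I press and release.

```bash
python3 - <<'E'
from h import *
p=get_obs()["tool_pos"]
g=move_linear((.5593,.0211,.080),speed=.02,guard=20); sleep(.4)
o=get_obs();print(g,o["tool_pos"],o["wrist_force"],o["time"])
move_linear((.5593,.0211,o["tool_pos"][2]+.0015),speed=.05);
o=get_obs();print(o["tool_pos"],o["wrist_force"])
gripper_to(.036); 
move_linear((.5593,.0211,.16),speed=.2)
move_to((.55,-.03,.25),down(.2)); sleep(.1)
w=get_image("wrist");save(w,"h0",s=1.5);np.save("h0.npy",w,allow_pickle=True);print(get_obs()["time"],get_obs()["wrist_force"])
M=np.array([(sx*.022,sy*.009,.085) for sx in(-1,1) for sy in(-1,1)]+[(sx*.01,sy*.005,.107) for sx in(-1,1) for sy in(-1,1)])
print((proj(w,M@Ro.from_euler('z',.205).as_matrix().T+[.5592,.0218,0])*1.5).round(0).tolist())
r,c=proj(w,(.559,.022,.09))[0].astype(int);save(w,"hc",(r-35,r+35,c-45,c+45),8)
E
```

```text
True [0.55916989 0.02107795 0.08950341] [-0.81488704  1.01466751  5.19128555] 13.1667
[0.55928711 0.02109226 0.09090984] [-0.90519289 -0.07107183 -1.46892603]
14.875 [ 0.46591925  0.10288528 -0.29093832]
[[207.0, 384.0], [181.0, 384.0], [207.0, 447.0], [181.0, 448.0], [206.0, 403.0], [190.0, 403.0], [206.0, 433.0], [190.0, 434.0]]
```

View pics/hc.png

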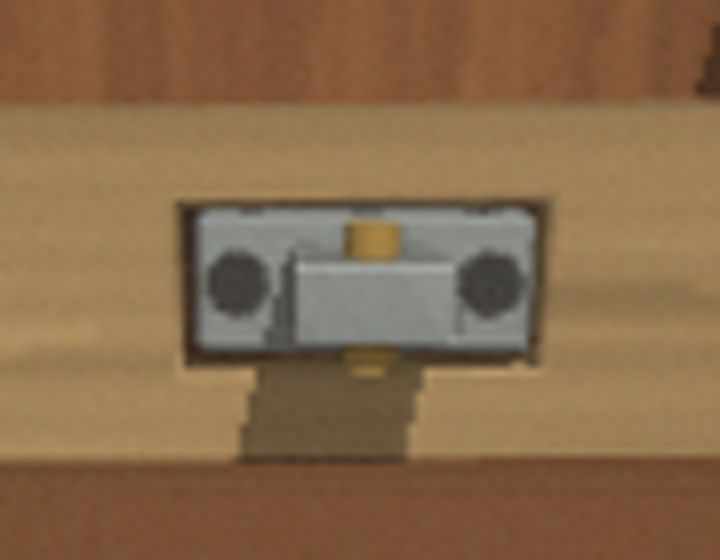

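The foot sits square in the mortise. I'll re-press it with shut fingers on the lug top to confirm it is flush.

```bash
python3 - <<'E'
from h import *
gripper_to(0.0)
c=(.5592,.0216)
move_to((*c,.14),down(.205)); g=move_linear((*c,.100),speed=.03,guard=15)
o=get_obs();z=o["tool_pos"][2];print(g,o["tool_pos"],o["wrist_force"])
move_linear((*c,z-.003),speed=.01,guard=30);sleep(.3);o=get_obs();print(o["tool_pos"],o["wrist_force"],o["width"])
move_linear((*c,.2),speed=.25)
# look at lid from standoff: above robot side, and from a second place
for i,p in enumerate([(.50,.10,.45),(.58,.12,.45)]):
    move_to(p,down(-1.37)); w=get_image("wrist");save(w,f"l{i}",s=1.0);np.save(f"l{i}.npy",w,allow_pickle=True)
    print([(np.round(s["point"]),round(s["conf"],2)) for s in spot_in("wrist","lid_edge")])
a,b=[cv2.imread(f"pics/l{i}.png") for i in(0,1)];cv2.imwrite("pics/ll.png",cv2.resize(np.vstack([a,b]),None,fx=.78,fy=.78))
print(get_obs()["time"])
E
```

```text
True [0.55918425 0.02159283 0.10703348] [-1.80931337  0.38822314  6.62791378]
[0.55933858 0.0215689  0.10687259] [-9.47761764 -0.56714733 22.05958292] -0.0002617971586341952
[(array([ 21., 234.]), 0.57)]
[(array([ 82., 235.]), 0.73), (array([147., 477.]), 0.25)]
20.25
```

View pics/ll.png

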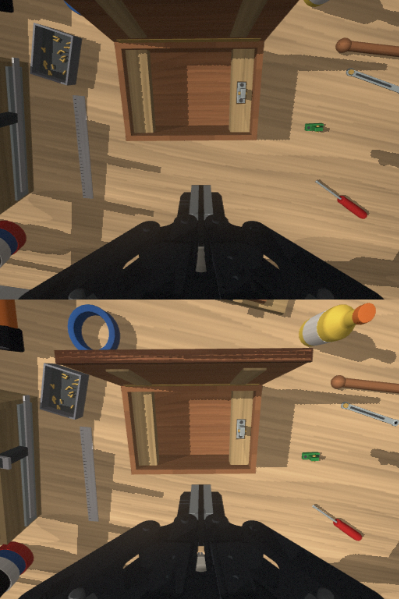

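Foot confirmed home: its lug top is at 0.1069 against a nominal 0.107. In the lower view the lid's free edge is the dark strip at about row 71, columns 70 to 400. I'll check the predicted edge position against it.

```bash
cat > lid.py <<'E'
from h import *
psi=.207;ex=np.array([np.cos(psi),np.sin(psi),0]);ey=np.array([-ex[1],ex[0],0]);ez=np.array([0,0,1.])
H=np.array([.5592,.0218,0])+.111*ey+.1*ex+[0,0,.11]
def L(a,r,n=.007,y=0): return H+r*(-np.cos(a)*ex+np.sin(a)*ez)+n*(np.sin(a)*ex+np.cos(a)*ez)+y*ey
def quat(a):
    d=-np.cos(a)*ex+np.sin(a)*ez;n=np.sin(a)*ex+np.cos(a)*ez;return Ro.from_matrix(np.column_stack([np.cross(n,-d),n,-d])).as_quat()
E
python3 - <<'E'
from lid import *
l0,l1=[np.load(f"l{i}.npy",allow_pickle=True).item() for i in(0,1)]
for a in(1.70,1.75,1.80):print(a,[proj(l1,L(a,.206,n,y))[0].round(1).tolist() for n in(0,.014) for y in(-.147,.147)])
save(l1,"lc",(45,105,50,420),2.1)
t=get_image("top");s=get_image("scene");
print([[(np.round(x["point"]),round(x["conf"],2)) for x in spot_in(n,"lid_edge")] for n in("top","scene")],proj(t,L(1.75,.206)),proj(s,L(1.75,.206)))
for r in(.186,.25): print(ik(L(1.75,r),quat(1.75)))
E
```

```text
1.7 [[89.8, 398.9], [91.7, 72.1], [73.3, 400.4], [75.2, 69.9]]
1.75 [[77.7, 399.8], [79.7, 70.7], [61.1, 400.9], [63.1, 69.0]]
1.8 [[65.6, 400.5], [67.6, 69.7], [49.1, 401.2], [51.1, 68.5]]
[[(array([160., 185.]), 0.62)], [(array([160., 299.]), 0.89)]] [[148.18945764 216.10624847]] [[129.39092989 308.74420186]]
[ 0.12793936  0.79754124  0.58912233 -0.01505802  1.93354722 -0.08314336]
[ 0.1291321   0.88741306  0.24038713 -0.0170568   2.19239575 -0.08655926]
```

View pics/lc.png

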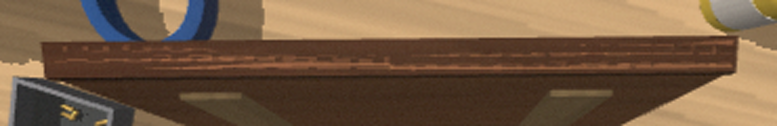

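The measured edge agrees with the prediction to about 2 mm, an effective angle of 1.742. Next I grasp the lid and bring it forward.

```bash
python3 - <<'E'
from lid import *
a=1.742
gripper_to(.06,50)
move_to(L(a,.275),quat(a)); 
g=move_linear(L(a,.177),speed=.12,guard=10); o=get_obs();print(g,o["tool_pos"]-L(a,.177),o["wrist_force"])
if not g:
    gripper_to(.008,50);o=get_obs();print(o["width"],o["grip_force"],o["wrist_force"],o["time"])
    if o["width"]>.009:
        for b in np.linspace(a,1.222,7)[1:]:
            try: move_linear(L(b,.177),frame=quat(b),speed=.06)
            except PlanningError as e: print(e);break
            o=get_obs();print(round(b,3),o["wrist_force"].round(1),(o["tool_pos"]-L(b,.177)).round(4),o["width"])
E
```

```text
Traceback (most recent call last):
cell.PlanningError: the arm cannot take that pose within its joint ranges
```

```bash
cat > go.py <<'E'
from lid import *
a=1.742
move_to((.6,.13,.42),down(.207))
move_to(L(a,.24),quat(a)); 
g=move_linear(L(a,.177),speed=.12,guard=10); o=get_obs();print(g,o["tool_pos"]-L(a,.177),o["wrist_force"])
if not g:
    gripper_to(.008,50);o=get_obs();print(o["width"],o["grip_force"],o["wrist_force"],o["time"])
    if o["width"]>.009:
        for b in np.linspace(a,1.222,7)[1:]:
            try: move_linear(L(b,.177),frame=quat(b),speed=.06)
            except PlanningError as e: print(e);break
            o=get_obs();print(round(b,3),o["wrist_force"].round(1),(o["tool_pos"]-L(b,.177)).round(4),o["width"],o["time"])
E
python3 go.py
```

```text
False [ 1.26482457e-05 -1.58920469e-04  3.28678415e-03] [-0.1510646   0.34745032  0.7707894 ]
0.013321071830790118 50.595393776893616 [0.29070022 0.12858346 2.93374749] 24.1417
1.655 [-0.  -0.1  3.5] [ 0.0001 -0.      0.0006] 0.01331322798632738 24.55
1.569 [-1.  -1.3  7. ] [ 0.0005 -0.      0.0006] 0.013526854990007121 24.9583
1.482 [-1.9 -2.   8. ] [0.0007 0.     0.0007] 0.013022047185445433 25.3667
1.395 [-4.1 -2.   9.1] [ 0.0007 -0.      0.0008] 0.01277096303634154 25.775
1.309 [-4.9 -2.  10.7] [ 0.0007 -0.0001  0.001 ] 0.01291469655084092 26.1833
1.222 [-5.9 -3.4 11.6] [ 0.0007 -0.0001  0.0011] 0.012871786862575736 26.5917
```

```bash
python3 - <<'E'
from lid import *
sleep(.5);o=get_obs();t=o["tool_pos"]-H
z=-Ro.from_quat(o["ee_rot"]).apply([0,0,1]);print("tilt",np.arctan2(z[2],-z@ex),o["qvel"].round(3),o["width"],o["grip_force"],o["wrist_force"])
s=get_image("scene");top=get_image("top")
for a in(1.14,1.222,1.3,1.75): print(a,[proj(s,L(a,.206,0.014,y))[0].round().tolist() for y in(-.147,.147)])
im=np.hstack([cv2.resize(d["img"][90:250,c:c+170],None,fx=2.3,fy=2.3,interpolation=cv2.INTER_CUBIC) for d,c in((s,190),(top,160))])
cv2.imwrite("pics/end.png",im[:,:,::-1])
E
```

```text
tilt 1.2227424285932975 [-0.    -0.002 -0.    -0.001 -0.001 -0.001] 0.01325434555397647 52.32308864593506 [-7.09753791 -2.937914   12.94286163]
1.14 [[154.0, 250.0], [100.0, 282.0]]
1.222 [[153.0, 256.0], [99.0, 287.0]]
1.3 [[153.0, 262.0], [99.0, 292.0]]
1.75 [[161.0, 297.0], [104.0, 323.0]]
```

View pics/end.png

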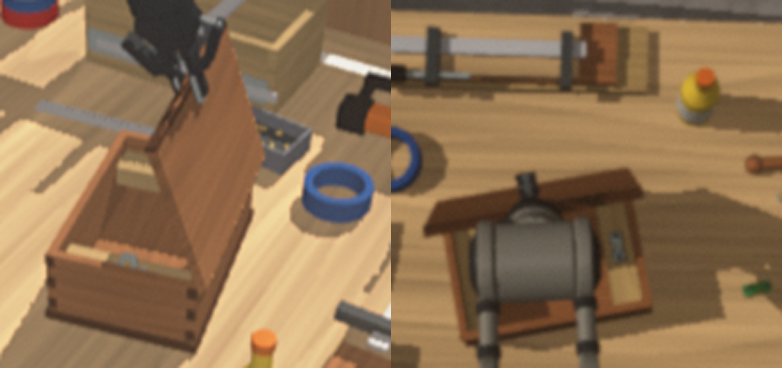

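The lid is in the gripper at about 70 degrees: its near corner is at scene (155,256), predicted (153,256). The foot is in the mortise and the bystanders visible here have not been disturbed.

```bash
python3 -c "
from cell import *
print(finish_job())"
```

```text
the job is handed in; nothing more can be done
None
```

The job is handed in: the foot is pressed home and flush in the mortise, and the gripper is holding the lid at about 70 degrees (measured 1.223 rad); no verdict came back on hand-in.

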